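# Lock a sample safe on the sealing bracket

### The job

Lock the square sample safe: push both of its steel lock plungers fully home against the steel nose of the sealing bracket, one side after the other, turning the safe between the two passes. Press the plungers only on the nose, never with the gripper. Finally leave the safe standing upright on the desk in front of the bracket, drawn well clear of its lamp hood (a hand's length from the nose), let go, with the other things left where they stand.

Things in the scene. Friction and masses are not known exactly. Their poses are not given: they have to be found in the camera images.
- safe: Sample safe: loose upright box, white plastic with a grey lid, 60 x 60 mm, 80 mm tall, 0.25 kg or so. Origin: centre of its underside; z up. Lock plunger A sits on its +x side, lock plunger B on its +y side (adjacent sides), both in the middle of the side with their axes 20 mm above the underside. The other two sides are plain.
- lock_a (a joint): Lock plunger A (steel pin, 12 mm diameter) on the safe's +x side. 0 = fully out (stands 12 mm proud of the side), 0.010 m = fully home (stands 2 mm proud). About 5 N of friction; stays where it is pushed.
- lock_b (a joint): Lock plunger B on the safe's +y side; the same pin and the same values.
- lock_a_tip (a point): Centre of the outer end of plunger A; moves with it.
- lock_b_tip (a point): Centre of the outer end of plunger B; moves with it.
- station: Sealing bracket, fixed steel, 140 mm wide. Origin: on the desk below the middle of the nose's front face; plungers are pushed along its +x. Nose: bar 44 mm wide, 8 to 38 mm above the desk, flat front at x = 0. Lamp hood above: underside 168 mm up, top 206 mm, reaching 60 mm in front of the nose and 70 mm to each side; an upright gripper does not fit there and must lean back.
- nose (a point): Middle of the front face of the nose, 23 mm above the desk; axes as the bracket's.
- dropper_1: Bystander: dropper bottle, 25 mm diameter, 74 mm tall; origin at the centre of its underside.
- dropper_3: Bystander: another dropper bottle, same size.
- strip_box: Bystander: carton, 62 x 119 x 56 mm, lying to the right of the bracket; origin at the centre of its underside.
Things that resemble listed ones, but are neither listed nor needed, are in the scene too. Several things look just like the safe: the one meant starts farthest to the robot's left.

How it is judged:
On the way, in this order (a step that is already met when the one before it is completed fails the run):
1. one plunger (either) is pushed home on the nose while the other is still out (((value of joint lock_a above 0.0085 m and value of joint lock_b below 0.006 m and horizontal distance between lock_a_tip and nose below 0.024 m) or (value of joint lock_b above 0.0085 m and value of joint lock_a below 0.006 m and horizontal distance between lock_b_tip and nose below 0.024 m))), for 0.1 s.
2. the safe has been turned and the other plunger is pushed home on the nose, so that both are home (value of joint each of lock_a, lock_b above 0.0085 m and ((horizontal distance between lock_a_tip and nose below 0.024 m and horizontal distance between lock_b_tip and nose above 0.03 m) or (horizontal distance between lock_b_tip and nose below 0.024 m and horizontal distance between lock_a_tip and nose above 0.03 m))), for 0.1 s.
At the end, for the whole second after the job is handed in: Both lock plungers are home (at least 8.5 of 10 mm), and the safe stands upright (within 0.1 rad) on the desk at rest, its centre 0.11 to 0.36 m in front of the nose face (value of joint each of lock_a, lock_b above 0.0085 m and angle between safe's own z axis and vertical below 0.1 rad and height (world z) of safe between -0.006 and 0.006 m and x of safe in the frame of station between -0.36 and -0.11 m and linear speed of safe below 0.02 m/s); the robot touches nothing.
It fails at once if the gripper presses a plunger (more than 3 N) (contact force between the fingers and lock_a above 3 N or contact force between the fingers and lock_b above 3 N).
It fails at once if a dropper bottle or the carton is moved by more than 30 mm (distance of any of dropper_1, dropper_3, strip_box from where it was at the start of the episode above 0.03 m).
It also fails if it takes over 72 s, if anything falls off the work surface, if the arm or the gripper's body presses on something with over 40 N, if the wrist force passes 120 N, or if a joint passes its speed limit or range.

### The arm

A 6-joint arm with a two-finger parallel gripper is mounted at the origin on a cart in front of the work surface, level with it; the furniture and walls round the work are solid. World frame = base frame: x ahead of the robot, y to its left, z up, the work surface at z = 0. Lengths are in m, angles in rad, forces in N, time in s.
With the tool pointing down it reaches from about 0.275 to 0.85 m from the base axis. Payload 19 kg.
Tool frame: the origin (TCP) lies at the very end of the fingers, on their centre line; the grasp point (between the pads) lies 19 mm behind it; y points along the fingers, x is the direction in which the jaws open and shut, and the axes are right-handed (so a half turn about y gives the same grasp; the last joint's range is limited). The gripper opens to 85 mm and grips with 20 to 120 N. Pads are 22 mm wide; open, the fingers measure 114 mm over their backs; the gripper's body (76 mm by 85 mm) begins 54 mm behind the grasp point. The pads swing forward as they close: fully open they stand 13 mm farther back than shut.
Start: joints at [-1.347, 0.15, 1.437, -0, 1.554, -0.134], TCP at [0.201, -0.539, 0.231] pointing down, gripper open.
Joint ranges: [-2.8, 2.8], [-0.68, 2.1], [0.12, 2.68], [-1.39, 4.53], [0.16, 2.79], [-2.81, 2.81]. Speed limits (rad/s): [1.89, 1.89, 2.22, 3.01, 3.01, 3.01].

### API

Orientations are given as a 3x3 rotation matrix whose columns are the frame's x, y, z axes.
In Python, from workcell import bot, cams gives the robot as it stands.
- The arm moves only by the tool servo_tool, never from a script. Its argument "steps" is a list of rows, each an object with "dp": the shift along the tool's x, y, z in mm, a list of three; "twist": the turn, a rotation vector about the tool's x, y, z in degrees, a list of three; "jaw": the finger opening in mm, from 0 to 85.4. In form: [{"dp": [dx, dy, dz], "twist": [rx, ry, rz], "jaw": jaw}, ...]. A call has exactly 8 rows; each row is the pose to reach, as a shift and turn from the pose measured when the call began, along the tool's axes at that moment; what a row does not reach only later rows make up. A row lasts 1/8 s, in which the tool goes at most 62.5 mm and 10.7 degrees, less where a joint would pass 70% of its speed; a pose out of reach is approached as far as the arm can. A call with a gripper value outside its range is refused whole. The fingers move at their own pace and stop on an object; "grip_force" is the grip in N (left out, the last holds). Time passes only in rows, so rows that repeat a pose let the fingers close, or fill a call up. It gives the time, the measured TCP pose, the force and the opening at its end, in the units of the state.
- bot.observe(): the state, without advancing time (a new reading comes with each control period).
- cams.read_camera(name): name is "side" or "top" or "wrist"; returns the picture (420x560x3 uint8, red, green, blue); there is no depth.
- cams.camera_model(name): a dict with "fx", "fy", "cx", "cy" (pixels), "pose" (4x4, takes a point from camera to world coordinates); the wrist camera has in their place "tool_from_camera" (4x4, takes a point from camera to tool coordinates, whose origin is the TCP and whose axes are the tool frame's). Camera axes: x right, y up, looking along -z (the intrinsics and any distortion apply to the point x, -y, -z); pixel columns grow to the right and rows downward; lengths in m; the calibration is good to about 2 mm. The wrist camera is an equidistant fisheye: a pixel r from the principal point sees the ray r / f radians off the axis. A picture is of the moment at which its call begins: read the wrist's pose just before it. camera_model takes no time and is no camera call.
- bot.finish_job(): hands the job in, once; it reports no verdict.
Trained networks look in the newest picture that a camera, given by its name, has taken for a name from the list of things; names that differ only in an ending like _2 or _b are one class to them, and where a whole thing is asked for, a point or a joint stands for the part that bears it (a point fixed in the world has none). Each returns a list of dicts, best first, with "p" (0 to 1); they miss things now and then, are a little off and sometimes report something else, mostly with a low value. They report only what shows in the picture. A call takes as long as a camera call. They do not tell look-alikes from the thing itself.
- cams.masks_of(camera, thing): "region" (420x560 bool, what is visible of it) and "rect" ([left, top, width, height] in pixels, round what is visible of it).
The state is a dict: "time": time; "joints": joint angles; "joint_vel": joint speeds; "effort": joint torques, N m; "ee_pos": TCP position; "tcp_rot": TCP orientation; "ft_force": force on the tool from outside, world axes, zero at the start; "torque": the same for the moment, N m; "grip_width": opening from 0.0 (shut) to 1.0 (fully open).
Only numpy, scipy, OpenCV 4.12 (cv2) and the standard library are available. Lean on these libraries where they do the work, as an engineer would, in place of code of your own. Each camera call takes 0.05 s, during which the arm holds its last target. There are 200 camera calls.

## Working session

There is one attempt and no reset: what is moved stays moved. The work goes in short steps, Python scripts to look and compute and a tool call to move; the robot and the scene stay as the last step left them, time stands still between calls to the robot, and variables do not carry over. Pictures are saved under pics/ and viewed, about 8 in all and at most 12, crops included, and the job is handed in when it is done.

Besides the shell and the picture viewer there is one more tool, called after "Call:" as a command line: name --argument value ..., lists and objects as JSON in quotes. servo_tool: Moves the arm, as the interface text tells. Its arguments: {"type":"object","properties":{"steps":{"type":"array","items":{"type":"object","properties":{"dp":{"type":"array","items":{"type":"number"}},"twist":{"type":"array","items":{"type":"number"}},"jaw":{"type":"number"}}}},"grip_force":{"type":"number"}},"required":["steps"]}

```bash
mkdir -p pics; ls
python3 - <<'E'
from workcell import bot, cams
import cv2,numpy as np
s=bot.observe();print(s['time'],s['ee_pos'],np.round(s['tcp_rot'],3).tolist())
for n in ['top','side']:
    im=cams.read_camera(n);cv2.imwrite(f'pics/{n}0.png',im[:,:,::-1])
    m=cams.camera_model(n);print(n,m)
    for t in ['safe','station','dropper_1','strip_box','lock_a']:
        for d in cams.masks_of(n,t): print(n,t,round(d['p'],2),d['rect'])
E
```

```text
pics
0.0 [ 0.20129759 -0.53834487  0.23067139] [[0.35, -0.0, 0.937], [-0.937, 0.001, 0.35], [-0.001, -1.0, 0.0]]
top {'fx': 395.5244808584356, 'fy': 395.5244808584356, 'cx': 280.84314462657983, 'cy': 209.54708758771037, 'pose': array([[-0.02844221,  0.99332243, -0.11181047,  0.43118246],
       [-0.99946898, -0.03003933, -0.01262529,  0.04944595],
       [-0.01589969,  0.111392  ,  0.99364935,  0.92526615],
       [ 0.        ,  0.        ,  0.        ,  1.        ]])}
top safe 0.65 [252.1, 218.1, 30.7, 32.7]
top safe 0.62 [318.3, 136.3, 28.8, 35.5]
top safe 0.61 [305.9, 212.6, 35.6, 35.0]
top station 0.73 [216.2, 130.5, 74.7, 61.5]
top dropper_1 0.62 [166.0, 223.1, 14.8, 8.8]
top dropper_1 0.55 [154.0, 242.3, 20.0, 14.6]
top strip_box 0.62 [375.7, 139.5, 34.1, 54.6]
side {'fx': 454.6835174127857, 'fy': 454.6835174127857, 'cx': 282.400502826305, 'cy': 200.65374377278692, 'pose': array([[-0.91181833,  0.17837373, -0.36982448,  0.17994156],
       [-0.4105412 , -0.38164133,  0.82813394,  0.82164296],
       [ 0.00657703,  0.90693589,  0.42121733,  0.42229962],
       [ 0.        ,  0.        ,  0.        ,  1.        ]])}
side safe 0.95 [275.2, 183.0, 39.6, 53.0]
side safe 0.91 [233.5, 147.5, 37.1, 40.9]
side safe 0.62 [301.5, 165.7, 30.1, 41.1]
side station 0.69 [172.7, 110.6, 95.5, 112.1]
side dropper_1 0.74 [244.4, 252.0, 17.6, 51.4]
side dropper_1 0.65 [222.4, 237.9, 20.1, 45.0]
side strip_box 0.85 [259.2, 139.7, 50.6, 31.9]
```

Run:
```python
import cv2
a=cv2.imread('pics/top0.png')[100:290,120:440];cv2.imwrite('pics/t1.png',cv2.resize(a,(800,475),interpolation=cv2.INTER_CUBIC))
a=cv2.imread('pics/side0.png')[90:330,140:400];cv2.imwrite('pics/s1.png',cv2.resize(a,(650,600),interpolation=cv2.INTER_CUBIC))
```

```text
(no output)
```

View pics/t1.png

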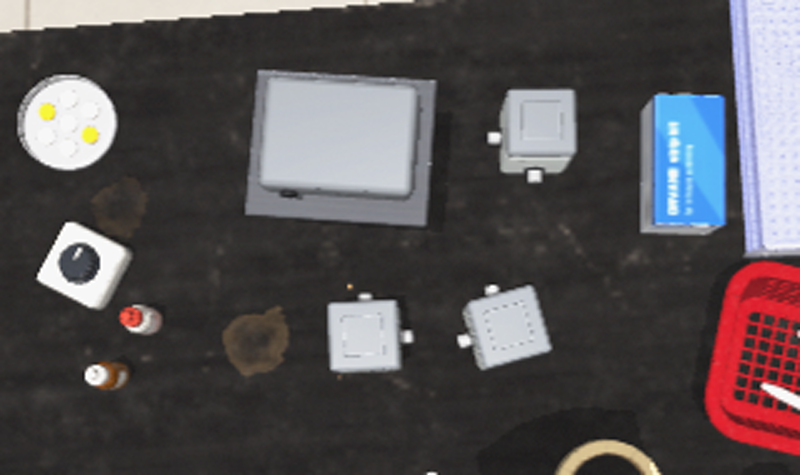

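View pics/s1.png

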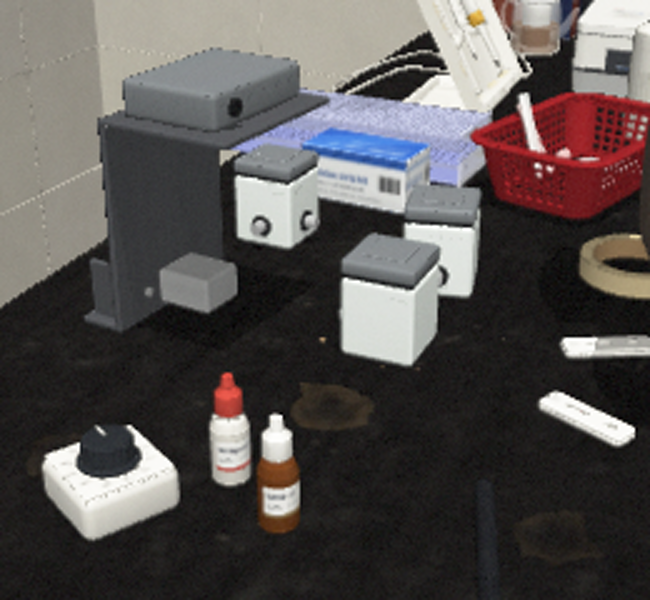

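The top view shows the wanted safe at crop (365,335), with its plungers facing +x (B) and −y (A). The bracket is ahead of it, and the nose shows in the side view at crop (160–237, 255–312). Next I turn these pixels into positions.

```bash
cat > h.py <<'E'
from workcell import bot, cams
import numpy as np, cv2
def px2w(n,u,v,z):
    m=cams.camera_model(n);T=m['pose']
    d=T[:3,:3]@np.array([(u-m['cx'])/m['fx'],-(v-m['cy'])/m['fy'],-1]);o=T[:3,3]
    return o+d*(z-o[2])/d[2]
E
python3 - <<'E'
from h import *
np.set_printoptions(precision=4,suppress=True)
T=lambda x,y,z:px2w('top',120+(x+.5)/2.5-.5,100+(y+.5)/2.5-.5,z)
S=lambda x,y,z:px2w('side',140+(x+.5)/2.5-.5,90+(y+.5)/2.5-.5,z)
print('lid');[print(T(x,y,.08)) for x,y in [(328,302),(400,298),(402,372),(330,372)]]
print('plate');[print(T(x,y,z)) for z in(.168,.172) for x,y in [(258,70),(436,80),(427,226),(246,214)]]
print('hoodtop');[print(T(x,y,.206)) for x,y in [(268,80),(412,86),(410,196),(262,188)]]
print('nose');[print(S(*p)) for p in [(208,288,.038),(237,264,.038),(208,312,.008),(235,297,.008)]]
print('tips',T(365,296,.02),T(411,337,.02))
print('side lid');[print(S(*p)) for p in [(342,277,.08-.014),(407,293,.066),(438,270,.066)]]
print('side base');[print(S(*p)) for p in [(343,352,0),(405,364,0),(437,335,0)]]
im=cams.read_camera('top');m=[d for d in cams.masks_of('top','safe') if d['rect'][0]<270][0]['region']
print(cv2.minAreaRect(np.argwhere(m)[:,::-1].astype(np.float32)))
E
```

```text
lid
[0.5046 0.1251 0.08  ]
[0.5062 0.0632 0.08  ]
[0.443  0.0633 0.08  ]
[0.4447 0.1246 0.08  ]
plate
[0.6826 0.169  0.168 ]
[0.6698 0.0286 0.168 ]
[0.5537 0.0393 0.168 ]
[0.5675 0.1797 0.168 ]
[0.6813 0.1683 0.172 ]
[0.6685 0.0287 0.172 ]
[0.5531 0.0393 0.172 ]
[0.5668 0.179  0.172 ]
hoodtop
[0.662  0.1555 0.206 ]
[0.6538 0.0477 0.206 ]
[0.5704 0.0516 0.206 ]
[0.5798 0.1611 0.206 ]
nose
[0.6151 0.1336 0.038 ]
[0.6173 0.084  0.038 ]
[0.6256 0.1189 0.008 ]
[0.6197 0.0854 0.008 ]
tips [0.5143 0.0963 0.02  ] [0.4754 0.0551 0.02  ]
side lid
[0.503  0.1252 0.066 ]
[0.4488 0.1302 0.066 ]
[0.4426 0.0831 0.066 ]
side base
[0.5042 0.1207 0.    ]
[0.4536 0.118  0.    ]
[0.4481 0.0636 0.    ]
((267.0, 233.0), (30.0, 32.0), 90.0)
```

```bash
cat >> h.py <<'E'
from scipy.spatial.transform import Rotation as Ro
def target(yaw,lean):   # jaws across world -y at yaw 0; lean = tool pointing forward (deg)
    c,s=np.cos(np.radians(lean)),np.sin(np.radians(lean))
    return Ro.from_euler('z',yaw,degrees=True).as_matrix()@np.array([[0,s,c],[-1,0,0],[0,-c,s]])
def go(p,yaw,lean,p0=None,R0=None):
    st=bot.observe();R=np.array(st['tcp_rot']) if R0 is None else R0;q=np.array(st['ee_pos']) if p0 is None else np.array(p0)
    Rt=target(yaw,lean)
    print('dp',np.round(R.T@(np.array(p)-q)*1000,1).tolist(),'twist',np.round(np.degrees(Ro.from_matrix(R.T@Rt).as_rotvec()),1).tolist())
    return Rt
def st():
    s=bot.observe();R=np.array(s['tcp_rot'])
    print('t',round(s['time'],2),'p',np.round(s['ee_pos'],4),'yaw %.1f lean %.1f'%(np.degrees(np.arctan2(R[0,0],-R[1,0])),np.degrees(np.arcsin(np.clip(-R[2,1],-1,1)))),'y',np.round(R[:,1],2),'F',np.round(s['ft_force'],1),'w',round(s['grip_width'],3),'q',np.round(s['joints'],2))
E
python3 - <<'E'
from h import *
go([.41,.0935,.16],0,40);go([.30,-.2,.24],0,20)
E
```

```text
dp [-519.0, 71.3, 416.8] twist [39.6, 19.7, -7.2]
dp [-282.6, -8.7, 211.0] twist [19.8, 20.3, -3.6]
```

Call:
servo_tool --steps '[{"dp":[-50,-10,38],"twist":[4,4,-1],"jaw":85},{"dp":[-100,-10,76],"twist":[8,8,-2],"jaw":85},{"dp":[-150,-10,114],"twist":[12,12,-2],"jaw":85},{"dp":[-200,-10,152],"twist":[16,16,-3],"jaw":85},{"dp":[-250,-10,190],"twist":[20,20,-4],"jaw":85},{"dp":[-300,-10,228],"twist":[24,20,-4],"jaw":85},{"dp":[-350,-5,270],"twist":[28,20,-5],"jaw":85},{"dp":[-400,0,310],"twist":[32,20,-6],"jaw":85}]'

```text
time: 1.7
ee_pos: [0.3582, -0.0906, 0.2303]
tcp_rot: [[-0.001, 0.5, 0.866], [-1.0, 0.002, -0.002], [-0.003, -0.866, 0.5]]
ft_force: [0.5, -0.7, 0.5]
grip_width: 0.998
```

Run:
```python
from h import *
st();go([.41,.0935,.15],0,40)
```

```text
t 1.7 p [ 0.3582 -0.0906  0.2303] yaw -0.0 lean 60.0 y [ 0.5   0.   -0.87] F [ 0.5 -0.7  0.5] w 0.998 q [-0.8  -0.68  2.16  0.38  1.3   0.74]
dp [-183.9, 95.8, 4.3] twist [10.0, -0.1, -0.1]
```

Call:
servo_tool --steps '[{"dp":[-50,15,1],"twist":[3,0,0],"jaw":85},{"dp":[-100,30,2],"twist":[6,0,0],"jaw":85},{"dp":[-150,60,3],"twist":[8,0,0],"jaw":85},{"dp":[-184,96,4],"twist":[10,0,0],"jaw":85},{"dp":[-184,96,4],"twist":[10,0,0],"jaw":85},{"dp":[-184,96,4],"twist":[10,0,0],"jaw":85},{"dp":[-184,96,4],"twist":[10,0,0],"jaw":85},{"dp":[-184,96,4],"twist":[10,0,0],"jaw":85}]'

```text
time: 2.7
ee_pos: [0.4101, 0.0932, 0.1503]
tcp_rot: [[-0.001, 0.643, 0.766], [-1.0, 0.001, -0.003], [-0.003, -0.766, 0.643]]
ft_force: [1.5, -0.9, 1.3]
grip_width: 0.993
```

```bash
sed -i 's/np.arcsin(np.clip(-R\[2,1\],-1,1))/np.arccos(np.clip(-R[2,1],-1,1))/' h.py
python3 - <<'E'
from h import *
st();go([.43,.0935,.10],0,40);go([.482,.0935,.034],0,40)
im=cams.read_camera('wrist');cv2.imwrite('pics/w1.png',im[:,:,::-1]);m=cams.camera_model('wrist');print({k:np.round(v,3).tolist() for k,v in m.items()})
for d in cams.masks_of('wrist','safe')+cams.masks_of('wrist','station')+cams.masks_of('wrist','nose'): print(d['p'],d['rect'])
E
```

```text
t 2.7 p [0.4101 0.0932 0.1503] yaw -0.1 lean 40.0 y [ 0.64  0.   -0.77] F [ 1.5 -0.9  1.3] w 0.993 q [ 0.08 -0.6   2.35 -0.07  0.7   1.69]
dp [-0.2, 51.3, -17.1] twist [-0.0, -0.2, -0.1]
dp [-0.1, 135.3, -19.7] twist [-0.0, -0.2, -0.1]
{'fx': 325.192, 'fy': 325.192, 'cx': 282.636, 'cy': 208.834, 'tool_from_camera': [[1.0, 0.001, -0.0, 0.001], [-0.0, 0.271, -0.963, -0.142], [-0.001, 0.963, 0.271, 0.068], [0.0, 0.0, 0.0, 1.0]]}
0.7 [239.2, 173.2, 88.7, 95.7]
0.67 [375.2, 43.7, 74.4, 78.8]
0.64 [369.5, 164.9, 98.9, 96.4]
0.58 [165.6, 0.3, 197.6, 121.8]
0.24 [241.6, 170.4, 87.0, 94.9]
0.69 [165.4, 0.0, 197.3, 118.6]
```

View pics/w1.png

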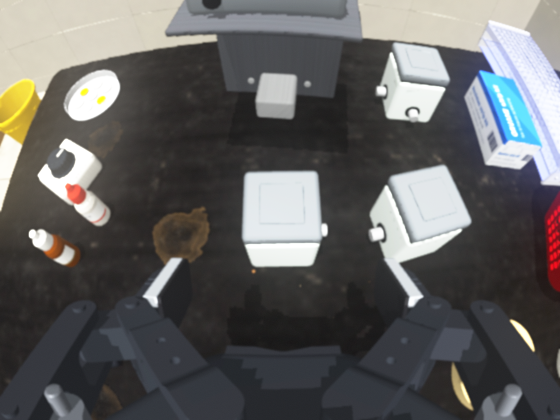

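The wrist view shows the wanted safe centred between the fingers, with lid corners at (244,172), (319,172), (244,241) and (322,241). The nose shows at (256–298, 75–118). I refine both with the fisheye model.

```bash
cat >> h.py <<'E'
def wr(u,v,z,p,R):
    m=cams.camera_model('wrist');a=np.array([u-m['cx'],v-m['cy']]);r=np.hypot(*a);th=r/m['fx']
    d=np.array([*(np.sin(th)*a/r),np.cos(th)])*[1,-1,-1]
    T=m['tool_from_camera'];d=R@T[:3,:3]@d;o=p+R@T[:3,3]
    return o+d*(z-o[2])/d[2]
E
python3 - <<'E'
from h import *
np.set_printoptions(precision=4,suppress=True)
s=bot.observe();p=np.array(s['ee_pos']);R=np.array(s['tcp_rot'])
print('lid');[print(wr(u,v,.08,p,R)) for u,v in [(244,172),(319,172),(322,241),(244,241)]]
print('nose bottom, top');[print(wr(u,v,z,p,R)) for u,v,z in [(257,115,.008),(295,118,.008),(257,94,.038),(297,96,.038)]]
print('plate');[print(wr(u,v,.168,p,R)) for u,v in [(167,32),(361,40)]]
E
```

```text
lid
[0.5039 0.123  0.08  ]
[0.5036 0.0629 0.08  ]
[0.4456 0.0636 0.08  ]
[0.4459 0.1203 0.08  ]
nose bottom, top
[0.6262 0.1222 0.008 ]
[0.621  0.0773 0.008 ]
[0.6321 0.1205 0.038 ]
[0.6283 0.0757 0.038 ]
plate
[0.5774 0.1782 0.168 ]
[0.5604 0.037  0.168 ]
```

Call:
servo_tool --steps '[{"dp":[1,50,-17],"twist":[0,0,0],"jaw":85},{"dp":[1,50,-17],"twist":[0,0,0],"jaw":85},{"dp":[1,80,-18],"twist":[0,0,0],"jaw":85},{"dp":[1,110,-19],"twist":[0,0,0],"jaw":85},{"dp":[1,135,-20],"twist":[0,0,0],"jaw":85},{"dp":[1,135,-20],"twist":[0,0,0],"jaw":85},{"dp":[1,135,-20],"twist":[0,0,0],"jaw":85},{"dp":[1,135,-20],"twist":[0,0,0],"jaw":85}]'

```text
time: 3.9
ee_pos: [0.4818, 0.092, 0.0355]
tcp_rot: [[-0.003, 0.645, 0.764], [-1.0, 0.001, -0.004], [-0.003, -0.764, 0.645]]
ft_force: [0.0, 0.3, 0.7]
grip_width: 0.995
```

Call:
servo_tool --steps '[{"dp":[0,0,0],"twist":[0,0,0],"jaw":65},{"dp":[0,0,0],"twist":[0,0,0],"jaw":55},{"dp":[0,0,0],"twist":[0,0,0],"jaw":45},{"dp":[0,0,0],"twist":[0,0,0],"jaw":45},{"dp":[0,0,0],"twist":[0,0,0],"jaw":45},{"dp":[0,0,0],"twist":[0,0,0],"jaw":45},{"dp":[0,0,0],"twist":[0,0,0],"jaw":45},{"dp":[0,0,0],"twist":[0,0,0],"jaw":45}]' --grip_force 50

```text
time: 4.9
ee_pos: [0.4823, 0.0921, 0.0366]
tcp_rot: [[-0.002, 0.646, 0.763], [-1.0, 0.001, -0.004], [-0.003, -0.763, 0.646]]
ft_force: [-10.6, -1.1, 16.2]
grip_width: 0.696
```

Run:
```python
from h import *
st()
im=cams.read_camera('wrist');cv2.imwrite('pics/w2.png',im[:,:,::-1])
im=cams.read_camera('side');cv2.imwrite('pics/s2.png',im[:,:,::-1])
a=np.hstack([im[80:380,140:440],cv2.imread('pics/w2.png')[60:360,130:430,::-1]])
cv2.imwrite('pics/c2.png',cv2.resize(a[:,:,::-1],(800,400)))
```

```text
t 4.9 p [0.4823 0.0921 0.0366] yaw -0.1 lean 40.3 y [ 0.65  0.   -0.76] F [-10.6  -1.1  16.2] w 0.696 q [ 0.05 -0.18  2.37 -0.14  0.25  1.75]
```

View pics/c2.png

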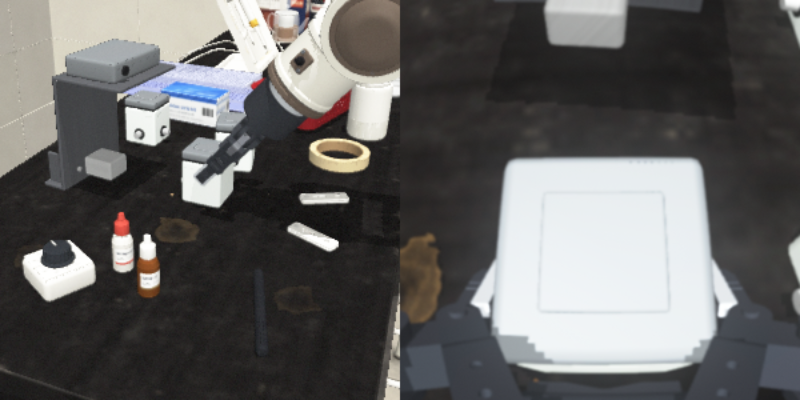

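Run:
```python
from h import *
go([.483,.092,.042],0,40);go([.53,.098,.042],-3,40);go([.5797,.1053,.042],-5.8,40)
```

```text
dp [0.1, -3.7, 4.1] twist [-0.3, -0.2, -0.1]
dp [-6.0, 26.7, 39.9] twist [-0.3, 2.1, -2.0]
dp [-13.4, 58.8, 77.8] twist [-0.3, 4.2, -3.8]
```

Call:
servo_tool --steps '[{"dp":[0,-4,4],"twist":[0,0,0],"jaw":45},{"dp":[0,-4,4],"twist":[0,0,0],"jaw":45},{"dp":[-2,7,16],"twist":[0,0.7,-0.7],"jaw":45},{"dp":[-4,17,28],"twist":[0,1.4,-1.3],"jaw":45},{"dp":[-6,27,40],"twist":[0,2.1,-2],"jaw":45},{"dp":[-10,43,59],"twist":[0,3.2,-3],"jaw":45},{"dp":[-13,59,78],"twist":[0,4.2,-3.8],"jaw":45},{"dp":[-13,59,78],"twist":[0,4.2,-3.8],"jaw":45}]'

```text
time: 6.0
ee_pos: [0.5809, 0.1052, 0.0416]
tcp_rot: [[-0.101, 0.643, 0.759], [-0.995, -0.065, -0.077], [0.0, -0.763, 0.646]]
ft_force: [-0.1, 0.7, -3.8]
grip_width: 0.7
```

Run:
```python
from h import *
st()
im=cams.read_camera('wrist');cv2.imwrite('pics/w3.png',im[:,:,::-1])
im=cams.read_camera('side');cv2.imwrite('pics/s3.png',im[:,:,::-1])
a=np.hstack([cv2.resize(im[100:220,150:300],(400,320)),cv2.resize(cv2.imread('pics/w3.png')[40:280,130:430,::-1],(400,320))])
cv2.imwrite('pics/c3.png',a[:,:,::-1])
```

```text
t 6.0 p [0.5809 0.1052 0.0416] yaw -5.8 lean 40.2 y [ 0.64 -0.07 -0.76] F [-0.1  0.7 -3.8] w 0.7 q [ 0.13  0.05  2.15 -0.53  0.29  2.26]
```

View pics/c3.png

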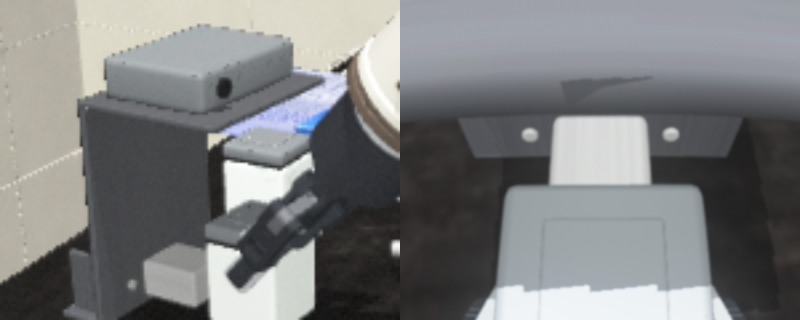

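Call:
servo_tool --steps '[{"dp":[0,1.9,2.3],"twist":[0,0,0],"jaw":45},{"dp":[0,3.9,4.6],"twist":[0,0,0],"jaw":45},{"dp":[0,5.2,6.1],"twist":[0,0,0],"jaw":45},{"dp":[0,6.5,7.6],"twist":[0,0,0],"jaw":45},{"dp":[0,7.8,9.2],"twist":[0,0,0],"jaw":45},{"dp":[0,9,10.7],"twist":[0,0,0],"jaw":45},{"dp":[0,9,10.7],"twist":[0,0,0],"jaw":45},{"dp":[0,9,10.7],"twist":[0,0,0],"jaw":45}]'

```text
time: 7.1
ee_pos: [0.593, 0.1033, 0.0411]
tcp_rot: [[-0.101, 0.642, 0.76], [-0.995, -0.065, -0.077], [0.001, -0.764, 0.645]]
ft_force: [-4.4, -0.5, -3.1]
grip_width: 0.695
```

Call:
servo_tool --steps '[{"dp":[0,1,1.2],"twist":[0,0,0],"jaw":45},{"dp":[0,1.9,2.3],"twist":[0,0,0],"jaw":45},{"dp":[0,2.6,3.1],"twist":[0,0,0],"jaw":45},{"dp":[0,3.2,3.8],"twist":[0,0,0],"jaw":45},{"dp":[0,3.9,4.6],"twist":[0,0,0],"jaw":45},{"dp":[0,3.9,4.6],"twist":[0,0,0],"jaw":45},{"dp":[0,3.9,4.6],"twist":[0,0,0],"jaw":45},{"dp":[0,3.9,4.6],"twist":[0,0,0],"jaw":45}]'

```text
time: 8.1
ee_pos: [0.5976, 0.1027, 0.0402]
tcp_rot: [[-0.101, 0.64, 0.762], [-0.995, -0.066, -0.077], [0.001, -0.766, 0.643]]
ft_force: [-27.1, 2.5, 10.9]
grip_width: 0.696
```

Call:
servo_tool --steps '[{"dp":[0,1,1.2],"twist":[0,0,0],"jaw":45},{"dp":[0,1.3,1.5],"twist":[0,0,0],"jaw":45},{"dp":[0,1.9,2.3],"twist":[0,0,0],"jaw":45},{"dp":[0,2.3,2.7],"twist":[0,0,0],"jaw":45},{"dp":[0,2.6,3.1],"twist":[0,0,0],"jaw":45},{"dp":[0,2.6,3.1],"twist":[0,0,0],"jaw":45},{"dp":[0,2.6,3.1],"twist":[0,0,0],"jaw":45},{"dp":[0,2.6,3.1],"twist":[0,0,0],"jaw":45}]'

```text
time: 9.1
ee_pos: [0.5995, 0.1023, 0.0402]
tcp_rot: [[-0.102, 0.638, 0.763], [-0.995, -0.067, -0.077], [0.002, -0.767, 0.641]]
ft_force: [-67.9, 3.1, 44.7]
grip_width: 0.694
```

Call:
servo_tool --steps '[{"dp":[0,-4,-3],"twist":[0,0,0],"jaw":45},{"dp":[0,-10,-8],"twist":[0,0,0],"jaw":45},{"dp":[0,-22,-21],"twist":[0,0,0],"jaw":45},{"dp":[0,-37,-38],"twist":[0,0,0],"jaw":45},{"dp":[0,-55,-59],"twist":[0,0,0],"jaw":45},{"dp":[0,-72,-80],"twist":[0,0,0],"jaw":45},{"dp":[0,-84,-95],"twist":[0,0,0],"jaw":45},{"dp":[0,-84,-95],"twist":[0,0,0],"jaw":45}]'

```text
time: 10.1
ee_pos: [0.4719, 0.1154, 0.0436]
tcp_rot: [[-0.101, 0.638, 0.763], [-0.995, -0.066, -0.076], [0.002, -0.767, 0.642]]
ft_force: [0.6, 1.0, -4.2]
grip_width: 0.697
```

Run:
```python
from h import *
st()
im=cams.read_camera('top');cv2.imwrite('pics/t4.png',im[:,:,::-1])
im2=cams.read_camera('side');cv2.imwrite('pics/s4.png',im2[:,:,::-1])
w=cams.read_camera('wrist');cv2.imwrite('pics/w4.png',w[:,:,::-1])
a=np.hstack([cv2.resize(im[150:270,200:320],(400,400)),cv2.resize(im2[130:250,210:330],(400,400))])
cv2.imwrite('pics/c4.png',a[:,:,::-1])
```

```text
t 10.1 p [0.4719 0.1154 0.0436] yaw -5.8 lean 39.9 y [ 0.64 -0.07 -0.77] F [ 0.6  1.  -4.2] w 0.697 q [ 0.22 -0.18  2.35 -0.61  0.36  2.39]
```

View pics/c4.png

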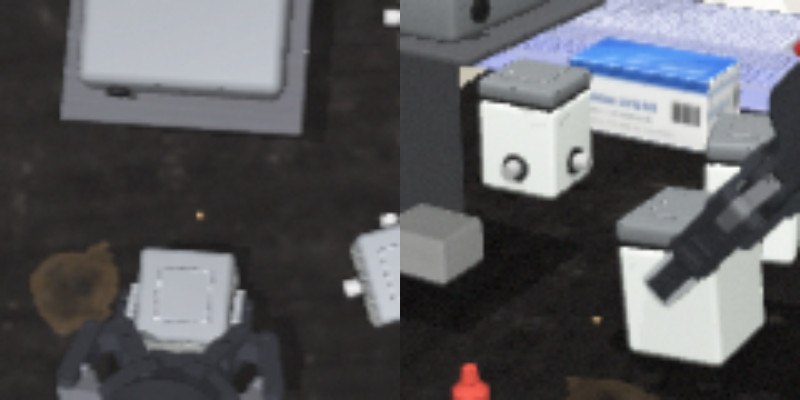

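The top view no longer shows plunger B on the front side at about (190,250), so it is home. The safe is held upright a few mm up. I set it down and release it.

Call:
servo_tool --steps '[{"dp":[0,2.5,-2],"twist":[0,0,0],"jaw":45},{"dp":[0,4,-3.5],"twist":[0,0,0],"jaw":45},{"dp":[0,5,-4.2],"twist":[0,0,0],"jaw":45},{"dp":[0,5,-4.2],"twist":[0,0,0],"jaw":45},{"dp":[0,5,-4.2],"twist":[0,0,0],"jaw":85},{"dp":[0,5,-4.2],"twist":[0,0,0],"jaw":85},{"dp":[0,5,-4.2],"twist":[0,0,0],"jaw":85},{"dp":[0,5,-4.2],"twist":[0,0,0],"jaw":85}]'

```text
time: 11.25
ee_pos: [0.4736, 0.1153, 0.0374]
tcp_rot: [[-0.102, 0.638, 0.763], [-0.995, -0.067, -0.077], [0.002, -0.767, 0.642]]
ft_force: [-0.8, 0.1, -0.1]
grip_width: 0.991
```

Call:
servo_tool --steps '[{"dp":[0,0,0],"twist":[0,0,0],"jaw":85},{"dp":[0,-25,5],"twist":[0,0,0],"jaw":85},{"dp":[0,-60,20],"twist":[0,0,0],"jaw":85},{"dp":[0,-100,40],"twist":[0,0,0],"jaw":85},{"dp":[0,-120,50],"twist":[-10,0,0],"jaw":85},{"dp":[0,-120,50],"twist":[-20,0,0],"jaw":85},{"dp":[0,-120,50],"twist":[-30,0,0],"jaw":85},{"dp":[0,-120,50],"twist":[-40,0,0],"jaw":85}]'

```text
time: 12.25
ee_pos: [0.4355, 0.1195, 0.1623]
tcp_rot: [[-0.101, -0.006, 0.995], [-0.995, -0.001, -0.101], [0.001, -1.0, -0.006]]
ft_force: [-1.0, 0.2, -0.3]
grip_width: 0.996
```

Run:
```python
from h import *
st()
s=bot.observe()
w=cams.read_camera('wrist');cv2.imwrite('pics/w5.png',w[:,:,::-1])
t=cams.read_camera('top');d=cams.masks_of('top','safe')
for x in d: print(x['p'],x['rect'])
cv2.imwrite('pics/t5.png',t[:,:,::-1])
a=np.hstack([cv2.resize(t[150:270,200:320],(400,400)),cv2.resize(w[80:320,160:400],(400,400))]);cv2.imwrite('pics/c5.png',a[:,:,::-1])
```

```text
t 12.25 p [0.4355 0.1195 0.1623] yaw -5.8 lean 0.3 y [-0.01 -0.   -1.  ] F [-1.   0.2 -0.3] w 0.996 q [ 0.1  -0.07  1.81 -0.    1.41  1.77]
0.66 [304.8, 214.9, 34.8, 32.5]
0.65 [317.1, 135.7, 34.1, 37.7]
```

View pics/c5.png

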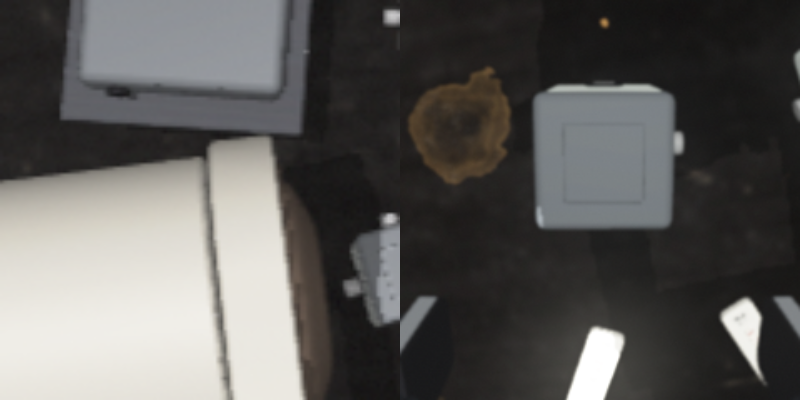

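Standing free, the safe shows plunger B flush (thin dark line at the top, (603,83)) and plunger A still out on the right (678,142). I now take the lid position for the upright grasp.

Run:
```python
from h import *
np.set_printoptions(precision=4,suppress=True)
s=bot.observe();p=np.array(s['ee_pos']);R=np.array(s['tcp_rot'])
P=[wr(160+(x-400)*.6,80+y*.6,.08,p,R) for x,y in [(535,93),(673,90),(672,228),(537,228)]]
print(np.array(P),np.mean(P,0))
c=np.mean(P,0)
print('above');go([c[0],c[1],.13],-5.8,0);print('down');go([c[0],c[1],.040],-5.8,0)
```

```text
[[0.496  0.1404 0.08  ]
 [0.4913 0.0841 0.08  ]
 [0.4325 0.0891 0.08  ]
 [0.4386 0.1471 0.08  ]] [0.4646 0.1152 0.08  ]
above
dp [0.8, 30.4, 28.8] twist [0.2, -0.1, 0.2]
down
dp [0.6, 120.4, 29.1] twist [0.2, -0.1, 0.2]
```

Call:
servo_tool --steps '[{"dp":[1,15,29],"twist":[0,0,0],"jaw":85},{"dp":[1,40,29],"twist":[0,0,0],"jaw":85},{"dp":[1,75,29],"twist":[0,0,0],"jaw":85},{"dp":[1,100,29],"twist":[0,0,0],"jaw":85},{"dp":[1,117,29],"twist":[0,0,0],"jaw":85},{"dp":[1,117,29],"twist":[0,0,0],"jaw":70},{"dp":[1,117,29],"twist":[0,0,0],"jaw":45},{"dp":[1,117,29],"twist":[0,0,0],"jaw":45}]'

```text
time: 13.4
ee_pos: [0.4651, 0.1149, 0.0445]
tcp_rot: [[-0.103, -0.001, 0.995], [-0.995, -0.002, -0.103], [0.002, -1.0, -0.001]]
ft_force: [-0.7, 0.7, 7.1]
grip_width: 0.691
```

Call:
servo_tool --steps '[{"dp":[0,0,0],"twist":[0,0,0],"jaw":45},{"dp":[0,0,0],"twist":[0,0,0],"jaw":45},{"dp":[0,0,0],"twist":[0,0,0],"jaw":45},{"dp":[0,-15,0],"twist":[0,0,0],"jaw":45},{"dp":[0,-30,-10],"twist":[0,0,0],"jaw":45},{"dp":[0,-30,-10],"twist":[0,-10,0],"jaw":45},{"dp":[0,-30,-10],"twist":[0,-20,0],"jaw":45},{"dp":[0,-30,-10],"twist":[0,-30,0],"jaw":45}]'

```text
time: 14.4
ee_pos: [0.4548, 0.1161, 0.0757]
tcp_rot: [[0.414, -0.0, 0.91], [-0.91, -0.002, 0.414], [0.002, -1.0, -0.001]]
ft_force: [0.1, 0.2, -3.8]
grip_width: 0.69
```

Call:
servo_tool --steps '[{"dp":[0,0,0],"twist":[0,-10,0],"jaw":45},{"dp":[0,0,0],"twist":[0,-20,0],"jaw":45},{"dp":[0,0,0],"twist":[0,-30,0],"jaw":45},{"dp":[0,0,0],"twist":[0,-40,0],"jaw":45},{"dp":[0,0,0],"twist":[0,-50,0],"jaw":45},{"dp":[0,0,0],"twist":[0,-60,0],"jaw":45},{"dp":[0,0,0],"twist":[0,-60,0],"jaw":45},{"dp":[0,0,0],"twist":[0,-60,0],"jaw":45}]'

```text
time: 15.4
ee_pos: [0.4547, 0.1161, 0.0762]
tcp_rot: [[0.995, 0.0, 0.101], [-0.101, -0.002, 0.995], [0.0, -1.0, -0.002]]
ft_force: [-0.7, -0.3, -3.7]
grip_width: 0.693
```

Run:
```python
from h import *
st()
```

```text
t 15.4 p [0.4547 0.1161 0.0762] yaw 84.2 lean 0.1 y [ 0. -0. -1.] F [-0.7 -0.3 -3.7] w 0.693 q [ 0.09  0.04  1.88 -0.    1.22  0.19]
```

Call:
servo_tool --steps '[{"dp":[0,15,0],"twist":[0,0,0],"jaw":45},{"dp":[0,25,0],"twist":[0,0,0],"jaw":45},{"dp":[0,29,0],"twist":[0,0,0],"jaw":45},{"dp":[0,31,0],"twist":[0,0,0],"jaw":45},{"dp":[0,31,0],"twist":[0,0,0],"jaw":45},{"dp":[0,31,0],"twist":[0,0,0],"jaw":45},{"dp":[0,31,0],"twist":[0,0,0],"jaw":85},{"dp":[0,31,0],"twist":[0,0,0],"jaw":85}]'

```text
time: 16.4
ee_pos: [0.455, 0.1161, 0.0455]
tcp_rot: [[0.995, 0.001, 0.101], [-0.101, -0.002, 0.995], [0.001, -1.0, -0.002]]
ft_force: [0.3, 0.1, -0.3]
grip_width: 0.992
```

Call:
servo_tool --steps '[{"dp":[0,0,0],"twist":[0,0,0],"jaw":85},{"dp":[0,-30,0],"twist":[0,0,0],"jaw":85},{"dp":[0,-80,0],"twist":[0,0,0],"jaw":85},{"dp":[-10,-120,0],"twist":[0,0,0],"jaw":85},{"dp":[-30,-120,0],"twist":[0,10,0],"jaw":85},{"dp":[-40,-120,0],"twist":[0,20,0],"jaw":85},{"dp":[-50,-120,0],"twist":[0,30,0],"jaw":85},{"dp":[-50,-120,0],"twist":[0,40,0],"jaw":85}]'

```text
time: 17.4
ee_pos: [0.4046, 0.1215, 0.1657]
tcp_rot: [[0.693, 0.001, 0.721], [-0.721, -0.002, 0.693], [0.002, -1.0, -0.0]]
ft_force: [0.6, 0.1, 0.3]
grip_width: 0.993
```

Run:
```python
from h import *
st();go([.40,.122,.17],-5.8,20)
```

```text
t 17.4 p [0.4046 0.1215 0.1657] yaw 43.9 lean 0.1 y [ 0. -0. -1.] F [0.6 0.1 0.3] w 0.993 q [ 0.11 -0.14  1.86 -0.    1.42  0.92]
dp [-3.6, -4.3, -3.0] twist [18.7, 49.2, -8.5]
```

Call:
servo_tool --steps '[{"dp":[-3,-4,-3],"twist":[3,9,-1],"jaw":85},{"dp":[-3,-4,-3],"twist":[6,18,-3],"jaw":85},{"dp":[-3,-4,-3],"twist":[10,27,-5],"jaw":85},{"dp":[-3,-4,-3],"twist":[14,36,-6],"jaw":85},{"dp":[-3,-4,-3],"twist":[17,45,-8],"jaw":85},{"dp":[-3,-4,-3],"twist":[18.7,49.2,-8.5],"jaw":85},{"dp":[-3,-4,-3],"twist":[18.7,49.2,-8.5],"jaw":85},{"dp":[-3,-4,-3],"twist":[18.7,49.2,-8.5],"jaw":85}]'

```text
time: 18.4
ee_pos: [0.4005, 0.1216, 0.1698]
tcp_rot: [[-0.099, 0.34, 0.935], [-0.995, -0.034, -0.093], [-0.0, -0.94, 0.342]]
ft_force: [-0.2, -0.2, -0.5]
grip_width: 0.995
```

Run:
```python
from h import *
st()
w=cams.read_camera('wrist');cv2.imwrite('pics/w6.png',w[:,:,::-1])
s2=cams.read_camera('side')
a=np.hstack([cv2.resize(w[100:300,180:380],(400,400)),cv2.resize(s2[130:250,210:330],(400,400))]);cv2.imwrite('pics/c6.png',a[:,:,::-1])
```

```text
t 18.4 p [0.4005 0.1216 0.1698] yaw -5.7 lean 20.0 y [ 0.34 -0.03 -0.94] F [-0.2 -0.2 -0.5] w 0.995 q [ 0.18 -0.38  2.07 -0.11  1.11  1.89]
```

View pics/c6.png

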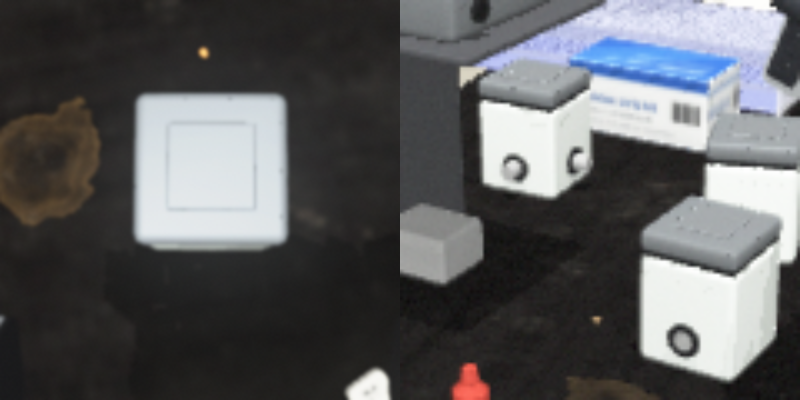

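The side view shows plunger B, now facing +y at (683,342), flush and home. The wrist view shows the safe square to the tool, with lid corners at (136,94), (288,94), (287,242) and (136,242).

Run:
```python
from h import *
np.set_printoptions(precision=4,suppress=True)
s=bot.observe();p=np.array(s['ee_pos']);R=np.array(s['tcp_rot'])
P=[wr(180+x*.5,100+y*.5,.08,p,R) for x,y in [(136,94),(287,94),(287,242),(136,242)]]
print(np.array(P),np.mean(P,0))
c=np.array([*np.mean(P,0)[:2],0]);d=np.array([.995,-.101,0]);g=c+.0075*d+[0,0,.036]
y=target(-5.8,40)[:,1]
go(g-.09*y,-5.8,40); go(g,-5.8,40); print(g)
```

```text
[[0.4853 0.1394 0.08  ]
 [0.4794 0.0805 0.08  ]
 [0.4218 0.0872 0.08  ]
 [0.4276 0.1445 0.08  ]] [0.4535 0.1129 0.08  ]
dp [3.2, 62.0, -19.2] twist [20.0, 0.0, -0.0]
dp [3.2, 146.6, 11.7] twist [20.0, 0.0, -0.0]
[0.461  0.1122 0.036 ]
```

Call:
servo_tool --steps '[{"dp":[1,20,-6],"twist":[7,0,0],"jaw":85},{"dp":[2,40,-12],"twist":[14,0,0],"jaw":85},{"dp":[2,62,-19],"twist":[20,0,0],"jaw":85},{"dp":[2,62,-19],"twist":[20,0,0],"jaw":85},{"dp":[2,90,-9],"twist":[20,0,0],"jaw":85},{"dp":[2,120,2],"twist":[20,0,0],"jaw":85},{"dp":[2,146,12],"twist":[20,0,0],"jaw":85},{"dp":[2,146,12],"twist":[20,0,0],"jaw":85}]'

```text
time: 19.5
ee_pos: [0.4626, 0.1122, 0.0363]
tcp_rot: [[-0.103, 0.636, 0.765], [-0.995, -0.067, -0.078], [0.002, -0.768, 0.64]]
ft_force: [-0.2, 0.8, 0.2]
grip_width: 0.994
```

Call:
servo_tool --steps '[{"dp":[0,0,0],"twist":[0,0,0],"jaw":65},{"dp":[0,0,0],"twist":[0,0,0],"jaw":55},{"dp":[0,0,0],"twist":[0,0,0],"jaw":45},{"dp":[0,0,0],"twist":[0,0,0],"jaw":45},{"dp":[0,0,0],"twist":[0,0,0],"jaw":45},{"dp":[0,-2,2],"twist":[0,0,0],"jaw":45},{"dp":[0,-4,3.5],"twist":[0,0,0],"jaw":45},{"dp":[0,-4,3.5],"twist":[0,0,0],"jaw":45}]'

```text
time: 20.5
ee_pos: [0.4626, 0.1123, 0.0418]
tcp_rot: [[-0.103, 0.636, 0.764], [-0.995, -0.067, -0.078], [0.002, -0.768, 0.64]]
ft_force: [0.3, 0.5, -4.0]
grip_width: 0.701
```

Run:
```python
from h import *
st();z=.042
for k in (.035,.07,.105): 
  # line ending at TCP (.581,.105)
  e=np.array([.583,.105,z]);s=np.array(bot.observe()['ee_pos']);go(s+(e-s)*k/.105,-5.8,40)
```

```text
t 20.5 p [0.4626 0.1123 0.0418] yaw -5.9 lean 39.8 y [ 0.64 -0.07 -0.77] F [ 0.3  0.5 -4. ] w 0.701 q [ 0.21 -0.2   2.37 -0.6   0.36  2.38]
dp [-1.7, 25.7, 30.9] twist [0.2, -0.0, 0.1]
dp [-3.4, 51.3, 61.8] twist [0.2, -0.0, 0.1]
dp [-5.1, 77.0, 92.7] twist [0.2, -0.0, 0.1]
```

Call:
servo_tool --steps '[{"dp":[-1,11,13],"twist":[0,0,0],"jaw":45},{"dp":[-2,26,31],"twist":[0,0,0],"jaw":45},{"dp":[-2.6,39,47],"twist":[0,0,0],"jaw":45},{"dp":[-3.4,51,62],"twist":[0,0,0],"jaw":45},{"dp":[-4.3,64,77],"twist":[0,0,0],"jaw":45},{"dp":[-5,72,87],"twist":[0,0,0],"jaw":45},{"dp":[-5,77,92.5],"twist":[0,0,0],"jaw":45},{"dp":[-5,77,92.5],"twist":[0,0,0],"jaw":45}]'

```text
time: 21.5
ee_pos: [0.5827, 0.1048, 0.0416]
tcp_rot: [[-0.103, 0.636, 0.765], [-0.995, -0.067, -0.078], [0.002, -0.769, 0.64]]
ft_force: [-0.0, 0.0, -3.8]
grip_width: 0.697
```

Call:
servo_tool --steps '[{"dp":[0,1.9,2.3],"twist":[0,0,0],"jaw":45},{"dp":[0,3.9,4.6],"twist":[0,0,0],"jaw":45},{"dp":[0,5.2,6.1],"twist":[0,0,0],"jaw":45},{"dp":[0,6.5,7.6],"twist":[0,0,0],"jaw":45},{"dp":[0,7.8,9.2],"twist":[0,0,0],"jaw":45},{"dp":[0,9,10.7],"twist":[0,0,0],"jaw":45},{"dp":[0,9,10.7],"twist":[0,0,0],"jaw":45},{"dp":[0,9,10.7],"twist":[0,0,0],"jaw":45}]'

```text
time: 22.5
ee_pos: [0.5966, 0.1034, 0.0415]
tcp_rot: [[-0.103, 0.636, 0.765], [-0.995, -0.067, -0.078], [0.002, -0.769, 0.64]]
ft_force: [-1.8, 0.5, -3.9]
grip_width: 0.699
```

Call:
servo_tool --steps '[{"dp":[0,1,1.2],"twist":[0,0,0],"jaw":45},{"dp":[0,1.9,2.3],"twist":[0,0,0],"jaw":45},{"dp":[0,2.6,3.1],"twist":[0,0,0],"jaw":45},{"dp":[0,3.2,3.8],"twist":[0,0,0],"jaw":45},{"dp":[0,3.9,4.6],"twist":[0,0,0],"jaw":45},{"dp":[0,3.9,4.6],"twist":[0,0,0],"jaw":45},{"dp":[0,3.9,4.6],"twist":[0,0,0],"jaw":45},{"dp":[0,3.9,4.6],"twist":[0,0,0],"jaw":45}]'

```text
time: 23.5
ee_pos: [0.6013, 0.1027, 0.0408]
tcp_rot: [[-0.103, 0.634, 0.766], [-0.995, -0.068, -0.078], [0.003, -0.77, 0.638]]
ft_force: [-25.9, 2.4, 9.7]
grip_width: 0.701
```

Call:
servo_tool --steps '[{"dp":[0,1,1.2],"twist":[0,0,0],"jaw":45},{"dp":[0,1.6,1.9],"twist":[0,0,0],"jaw":45},{"dp":[0,1.9,2.3],"twist":[0,0,0],"jaw":45},{"dp":[0,2.3,2.7],"twist":[0,0,0],"jaw":45},{"dp":[0,2.6,3.1],"twist":[0,0,0],"jaw":45},{"dp":[0,2.6,3.1],"twist":[0,0,0],"jaw":45},{"dp":[0,2.6,3.1],"twist":[0,0,0],"jaw":45},{"dp":[0,2.6,3.1],"twist":[0,0,0],"jaw":45}]'

```text
time: 24.5
ee_pos: [0.6037, 0.1024, 0.0412]
tcp_rot: [[-0.103, 0.633, 0.767], [-0.995, -0.068, -0.077], [0.003, -0.771, 0.637]]
ft_force: [-60.0, 1.3, 41.4]
grip_width: 0.694
```

Call:
servo_tool --steps '[{"dp":[0,-4,-3],"twist":[0,0,0],"jaw":45},{"dp":[0,-10,-8],"twist":[0,0,0],"jaw":45},{"dp":[0,-22,-21],"twist":[0,0,0],"jaw":45},{"dp":[0,-37,-38],"twist":[0,0,0],"jaw":45},{"dp":[0,-55,-59],"twist":[0,0,0],"jaw":45},{"dp":[0,-72,-80],"twist":[0,0,0],"jaw":45},{"dp":[0,-92,-104],"twist":[0,0,0],"jaw":45},{"dp":[0,-92,-104],"twist":[0,0,0],"jaw":45}]'

```text
time: 25.5
ee_pos: [0.4634, 0.1169, 0.0455]
tcp_rot: [[-0.102, 0.633, 0.767], [-0.995, -0.068, -0.077], [0.004, -0.771, 0.637]]
ft_force: [-0.1, -0.4, -3.3]
grip_width: 0.697
```

Run:
```python
from h import *
st()
t=cams.read_camera('top')
s2=cams.read_camera('side')
a=np.hstack([cv2.resize(t[150:270,200:320],(400,400)),cv2.resize(s2[130:250,210:330],(400,400))]);cv2.imwrite('pics/c7.png',a[:,:,::-1])
```

```text
t 25.5 p [0.4634 0.1169 0.0455] yaw -5.9 lean 39.6 y [ 0.63 -0.07 -0.77] F [-0.1 -0.4 -3.3] w 0.697 q [ 0.23 -0.2   2.35 -0.59  0.38  2.39]
```

View pics/c7.png

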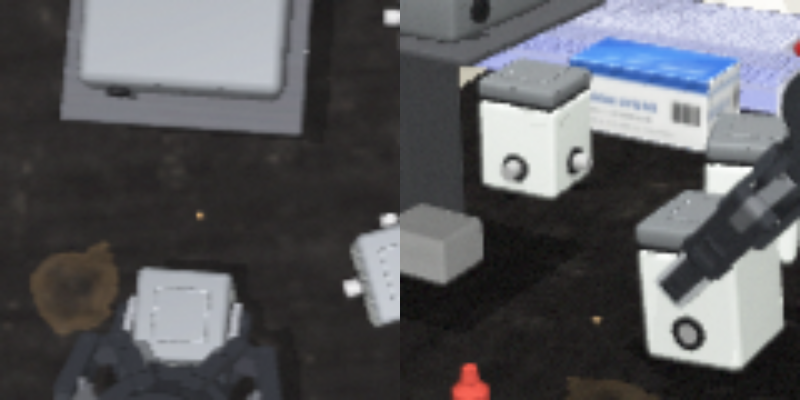

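No plunger stands out on the front side in the top view, and B is still flush in the side view at (688,332). I set the safe down, release it and withdraw.

Call:
servo_tool --steps '[{"dp":[0,3,-2.5],"twist":[0,0,0],"jaw":45},{"dp":[0,5,-4.2],"twist":[0,0,0],"jaw":45},{"dp":[0,6,-5],"twist":[0,0,0],"jaw":45},{"dp":[0,6,-5],"twist":[0,0,0],"jaw":45},{"dp":[0,6,-5],"twist":[0,0,0],"jaw":45},{"dp":[0,6,-5],"twist":[0,0,0],"jaw":85},{"dp":[0,6,-5],"twist":[0,0,0],"jaw":85},{"dp":[0,6,-5],"twist":[0,0,0],"jaw":85}]'

```text
time: 26.6
ee_pos: [0.4654, 0.1169, 0.0381]
tcp_rot: [[-0.103, 0.634, 0.767], [-0.995, -0.068, -0.077], [0.003, -0.771, 0.637]]
ft_force: [-0.3, -0.0, -0.3]
grip_width: 0.997
```

Call:
servo_tool --steps '[{"dp":[0,0,0],"twist":[0,0,0],"jaw":85},{"dp":[0,-25,5],"twist":[0,0,0],"jaw":85},{"dp":[0,-60,20],"twist":[0,0,0],"jaw":85},{"dp":[0,-100,40],"twist":[0,0,0],"jaw":85},{"dp":[0,-130,50],"twist":[-10,0,0],"jaw":85},{"dp":[0,-130,50],"twist":[-20,0,0],"jaw":85},{"dp":[0,-130,50],"twist":[-30,0,0],"jaw":85},{"dp":[0,-130,50],"twist":[-40,0,0],"jaw":85}]'

```text
time: 27.6
ee_pos: [0.4216, 0.1219, 0.1709]
tcp_rot: [[-0.103, -0.011, 0.995], [-0.995, -0.001, -0.103], [0.002, -1.0, -0.011]]
ft_force: [0.1, 0.9, -0.6]
grip_width: 0.997
```

Run:
```python
from h import *
st()
w=cams.read_camera('wrist');s2=cams.read_camera('side')
for t in ['safe','dropper_1','strip_box']:
    for d in cams.masks_of('side',t): print(t,d['p'],d['rect'])
a=np.hstack([cv2.resize(w[80:320,160:400],(400,400)),cv2.resize(s2[110:310,190:390],(400,400))]);cv2.imwrite('pics/c8.png',a[:,:,::-1])
```

```text
t 27.6 p [0.4216 0.1219 0.1709] yaw -5.9 lean 0.7 y [-0.01 -0.   -1.  ] F [ 0.1  0.9 -0.6] w 0.997 q [ 0.11 -0.1   1.82  0.    1.44  1.78]
safe 0.95 [233.2, 143.8, 33.7, 44.8]
safe 0.81 [301.6, 164.3, 32.6, 43.8]
safe 0.74 [281.4, 188.5, 45.9, 56.9]
dropper_1 0.82 [241.4, 256.9, 18.9, 45.5]
dropper_1 0.63 [223.3, 237.9, 21.1, 45.0]
strip_box 0.97 [262.4, 137.2, 50.5, 35.3]
```

View pics/c8.png

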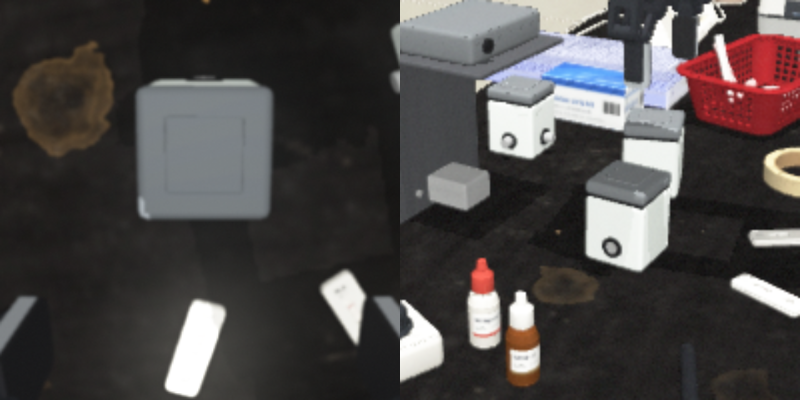

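The safe stands upright and free, about 0.16 m in front of the nose. Plunger A is flush at the front (wrist view (205,77)), B is flush at (612,246), and the bystanders have not moved. I hand in.

```bash
python3 -c "
from workcell import bot
print(bot.finish_job())"
```

```text
the job is handed in; nothing more can be done
None
```

Both lock plungers are pushed home on the nose, and I handed the job in at about 28 s of the 72 s allowed. No verdict was reported.

**What I did:** I gripped the leftmost safe with the tool leaned back 40° and pushed plunger B onto the nose. I drew it out, set it down, regripped it upright and turned it 90°. Then I regripped it leaned back, pushed plunger A onto the nose, drew the safe back, set it down and let go.

**Last checks:**
- **Plungers:** both look flush in the wrist and side views. In each pass the force on the tool rose well past the 5 N plunger friction, to about 68 N for B and 60 N for A, as it would at the end stop. I could not read the plunger positions directly.
- **Safe:** it stands upright and free, its centre about 0.16 m in front of the nose by my estimate.
- **Bystanders:** the bottles and carton show within about 5 pixels of where they started.
- **Robot:** the gripper is clear of everything.

No check failed. The different views put the nose up to about 1 cm apart in depth, so I stopped each push by force rather than by position.

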